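# Set and lock the welding positioner dial

## Task

Set the welding positioner for the next weld: push the orange handle post round with the fingertips until the white index mark on the dial lines up with the red target line on the scale, then push the yellow lock bolt fully home towards the dial, leaving the mark lined up. Work gently, only pushing: do not grip any part of the positioner, do not turn the dial once the bolt is in, and leave the red target tab and the other things on the bench where they are.

Things in the scene. Friction and masses are not known exactly. Their poses are not given: they have to be found in the camera images.
- positioner: Green welding positioner fixed to the bench. Origin: centre of its underside, on the dial's vertical axis; z up. Foot 280 mm across, 12 mm high; body 252 mm across, its aluminium scale face (black lines every 10 degrees) at 60 mm height. The lock bolt's guide block, 70 mm wide along x, sticks out on the -y side to 210 mm from the axis, top at 44 mm; two rails along it (x = +-30 mm) rise to 51 mm.
- dial_axis (a point): Point on the vertical turning axis of the dial, at the dial's top face (64 mm above the bench). The dial is a dark steel disc 188 mm across, free to turn either way by more than a full turn; pushing the handle takes about 2.5 N and the dial stays where it is left. A grey casting (within 41 mm of the axis, up to 45 mm above the dial's top face) is bolted on its middle and turns with it.
- dial_mark (a point): Outer end of the dial's white index mark (a radial white line 5 mm wide), on the dial's rim 95 mm from the axis; its x axis points radially outward along the mark. Turns with the dial.
- handle (a point): Orange upright handle post of the dial, 20 mm diameter, on the dial 70 mm from the axis, exactly opposite the white mark; it stands 45 mm above the dial's top face (top 109 mm above the bench). This point lies on the post's centre line, 22 mm above the dial's top face. Turns with the dial.
- target_line (a point): Inner end of the red target line, 95 mm from the axis on the same circle and at the same height as the mark's outer end; its x axis points radially outward. The line is the 5 mm wide red bar of a stiff red tab clipped on the scale (127 mm out to 132 mm, 20 mm wide, rising at most 10 mm above the scale face). It lies on the side of the positioner facing away from the robot, at a different angle each time.
- bolt_pad (a point): Centre of the outer face of the lock bolt's yellow push pad, an upright plate 50 mm wide, 12 mm thick, from 47 mm to 87 mm above the bench; this point is 69 mm above the bench. Its y axis points horizontally towards the dial axis: the direction in which the bolt is pushed home. Open, the face is 174 mm from the dial's axis.
- lock_bolt (a joint): Travel of the lock bolt in m: 0 open (as it starts), 0.030 fully home against its stop. Sliding takes about 3 N; it stays where it is left. It does not push on the dial.
- coupling: Loose dark cast coupling standing on the bench, 68 mm foot, 82 mm across its lugs, 70 mm high; origin at the centre of its underside. Not part of the work.
- hammer: Loose hammer with a wooden handle lying on the bench, 260 mm long, its handle pointing roughly towards the robot's side. Not part of the work.
- pipe_collar: Loose steel pipe collar, 60 mm across, 35 mm high; origin at the centre of its underside. Not part of the work.

How it is judged:
By the outcome, as a careful person would: the job done as asked, in the order asked, and still so for the second after the job is handed in, with the robot touching nothing.
It also fails if it takes over 64 s, if anything falls off the work surface, if the arm or the gripper's body presses on something with over 40 N, if the wrist force passes 120 N, or if a joint passes its speed limit or range.

## Robot

A 6-joint arm with a two-finger parallel gripper is mounted at the origin on the work surface. World frame = base frame: x ahead of the robot, y to its left, z up, the work surface at z = 0. Lengths are in m, angles in degrees, forces in N, time in s.
With the tool pointing down it reaches from about 0.325 to 0.875 m from the base axis. Payload 4.4 kg.
Tool frame: the origin (TCP) lies midway between the tips of the shut fingers; the grasp point (between the pads) lies 19 mm behind it; z points along the fingers, x is the direction in which the jaws open and shut, and the axes are right-handed (so a half turn about z gives the same grasp; the last joint's range is limited). The gripper opens to 85 mm and grips with 20 to 120 N. Pads are 22 mm wide; open, the fingers measure 114 mm over their backs; the gripper's body (76 mm by 85 mm) begins 54 mm behind the grasp point. The pads swing forward as they close: fully open they stand 13 mm farther back than shut.
Start: joints at [66.434, 11.837, 88.321, -0, 79.842, -8.623], TCP at [0.148, 0.556, 0.231] pointing down, gripper open.
Joint ranges: [-156.59, 156.59], [-49.26, 127.26], [12.9, 141.05], [-63.56, 243.56], [4.71, 150.69], [-161.64, 161.64]. Speed limits (degrees/s): [159.86, 159.86, 180, 180, 180, 180].

## Interface

Orientations are given as [roll, pitch, yaw] about the fixed x, y, z axes, in that order (R = Rz(yaw) Ry(pitch) Rx(roll)).
In Python, from workcell import observe, get_image, camera_model, hand_in gives the robot as it stands.
- The arm moves only by the shell command python3 -m handwheel 'ROWS' [FORCE]. ROWS is JSON, a list of rows, each a list of 5 numbers: the shift along the tool's x, y, z normalised to -1 to 1, where 1 is 0.5 m, then the turn about the tool's z normalised to -1 to 1, where 1 is 90 degrees, then the opening, from 0 (shut) to 1 (fully open). In form: [[tx, ty, tz, turn, jaw], ...]. A call has exactly 10 rows; each row shifts and turns the commanded pose from where the row before left it, along the tool's axes as they then stand; what a row does not reach is not made up. A row lasts 1/12 s, in which the tool goes at most 41.7 mm and 7.16 degrees, less where a joint would pass 70% of its speed; a pose out of reach is approached as far as the arm can. A call with a number of a shift or a turn outside -1 to 1 is refused whole. A call with a gripper value outside its range is refused whole. The fingers move at their own pace and stop on an object; FORCE is the grip in N (left out, the last holds). Time passes only in rows, so rows that do not move let the fingers close, or fill a call up. It gives the time, the measured TCP pose, the force and the opening at its end, in the units of the state.
- observe(): the state, without advancing time (a new reading comes with each control period).
- get_image(name): name is "side" or "top"; returns (picture, depth): 480x640x3 uint8, red, green, blue; 480x640 float32, m along the optical axis (not along the pixel's ray), 0 where there is no reading.
- camera_model(name): a dict with "mtx" (3x3 intrinsics, pixels), "R" (3x3) and "t" (3): a world point X has camera coordinates R X + t. Camera axes: x right, y down, z forward; pixel columns grow to the right and rows downward; lengths in m; the calibration is good to about 2 mm. A picture is of the moment at which its call begins. camera_model takes no time and is no camera call.
- hand_in(): hands the job in, once; it reports no verdict.
The state is a dict: "clock": time; "q": joint angles; "joint_velocities": joint speeds; "effort": joint torques, N m; "position": TCP position; "orientation": TCP orientation; "ft_force": force on the tool from outside, world axes, zero at the start; "ft_torque": the same for the moment, N m; "opening": opening from 0.0 (shut) to 1.0 (fully open).
Only numpy, scipy, OpenCV 4.12 (cv2) and the standard library are available. Lean on these libraries where they do the work, as an engineer would, in place of code of your own. Each camera call takes 0.05 s, during which the arm holds its last target.

## Working session

There is one attempt and no reset: what is moved stays moved. The work goes in short steps, Python scripts to look and compute and a shell command to move; the robot and the scene stay as the last step left them, time stands still between calls to the robot, and variables do not carry over. Pictures are saved under pics/ and viewed, and the job is handed in when it is done.

```bash
mkdir -p pics; ls; python3 - <<'E'
from workcell import *
import cv2,numpy as np
print(observe())
for n in("top","side"):
    p,d=get_image(n); cv2.imwrite(f"pics/{n}0.png",p[:,:,::-1]); np.save(f"{n}0.npy",p);np.save(f"{n}d0.npy",d)
    c=camera_model(n); print(n,c, -c["R"].T@c["t"])
E
```

```text
pics
{'clock': 0.0, 'q': array([ 6.64356825e+01,  1.18858422e+01,  8.84060594e+01,  3.92661097e-04,
        7.98409618e+01, -8.62283440e+00]), 'joint_velocities': array([-0.04286229, -0.04526731,  0.01739414,  0.06111183,  0.00695376,
       -0.10735985]), 'effort': array([-2.77130013e-03, -3.83045948e+01, -2.91587716e+01, -4.69153019e-04,
        1.08573333e-02,  1.11304651e-06]), 'position': array([0.14795202, 0.55484934, 0.23009954]), 'orientation': array([-1.79979698e+02,  1.31303717e-01,  7.50584705e+01]), 'ft_force': array([ 0.38114345,  0.14256057, -0.03318998]), 'ft_torque': array([-0.02368129,  0.01297105,  0.00867537]), 'opening': 1.003797085206334}
top {'mtx': array([[606.78888389,   0.        , 317.05709905],
       [  0.        , 606.78888389, 241.79400238],
       [  0.        ,   0.        ,   1.        ]]), 'R': array([[ 0.02118211, -0.99966478,  0.01488804],
       [-0.98793309, -0.02321412, -0.15313167],
       [ 0.15342595, -0.01146473, -0.98809364]]), 't': array([-0.03072125,  0.57169986,  1.4951132 ])} [ 3.36062788e-01 -2.98374420e-04  1.56531457e+00]
side {'mtx': array([[603.85364318,   0.        , 321.24737663],
       [  0.        , 603.85364318, 235.42264726],
       [  0.        ,   0.        ,   1.        ]]), 'R': array([[ 0.76231883, -0.64718108, -0.00516154],
       [-0.42329553, -0.49253796, -0.76041255],
       [ 0.48958236,  0.58186167, -0.64941983]]), 't': array([-0.42436894,  0.26871871,  1.03776847])} [-0.07082127 -0.74612708  0.8760941 ]
```

View pics/top0.png

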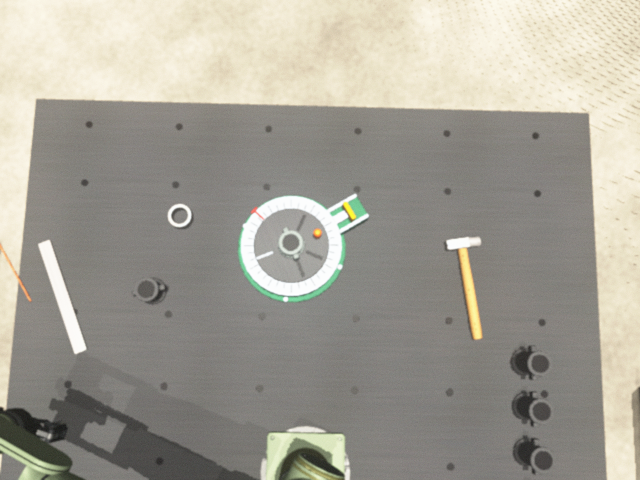

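View pics/side0.png

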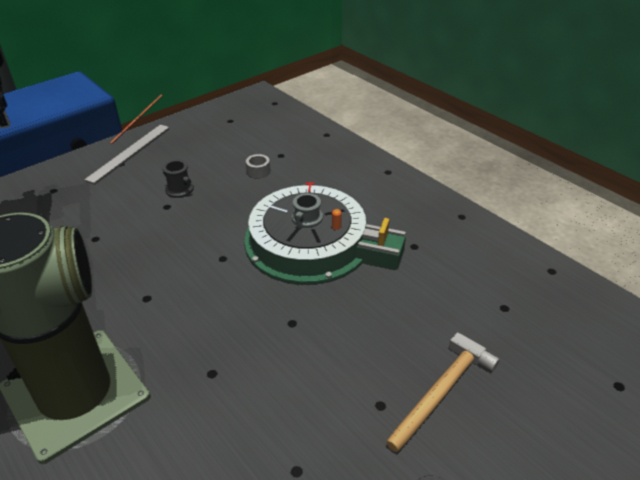

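The top view shows the dial at about (291,243), the handle at (318,233), the white mark at (264,256), the red line at (257,212) and the yellow pad at (349,211). The coupling is at (150,290), the collar at (180,215) and the hammer at (468,290), all clear of the positioner. Next I'll measure these precisely.

```bash
cat > h.py <<'E'
from workcell import *
import cv2,numpy as np
def ray(c,uv,z):
    d=c["R"].T@np.linalg.inv(c["mtx"])@np.array([uv[0],uv[1],1.]); o=-c["R"].T@c["t"]
    return o+d*(z-o[2])/d[2]
def proj(c,X):
    p=c["mtx"]@(c["R"]@np.asarray(X,float)+c["t"]); return p[:2]/p[2]
def rect(n,p,z,cx,cy,r=0.15,s=0.0005):
    "rectified plane z; rows: x decreasing down, cols: y decreasing right"
    c=camera_model(n); N=int(2*r/s)
    P=[(cx+r,cy+r),(cx+r,cy-r),(cx-r,cy-r),(cx-r,cy+r)]
    src=np.float32([proj(c,(a,b,z)) for a,b in P]); dst=np.float32([[0,0],[N,0],[N,N],[0,N]])
    return cv2.warpPerspective(p,cv2.getPerspectiveTransform(src,dst),(N,N),flags=cv2.INTER_CUBIC)
def comps(m,mn=3):
    k,l,st,ce=cv2.connectedComponentsWithStats(m.astype(np.uint8))
    return [(st[i,4],ce[i]) for i in range(1,k) if st[i,4]>=mn]
def masks(p):
    h=cv2.cvtColor(p,cv2.COLOR_RGB2HSV).astype(int);H,S,V=h[...,0],h[...,1],h[...,2]
    return dict(red=((H<5)|(H>172))&(S>120)&(V>90),orange=(H>=5)&(H<16)&(S>150)&(V>100),yellow=(H>=20)&(H<33)&(S>150)&(V>100))
E
python3 - <<'E'
from h import *
for n in("top","side"):
    p=np.load(f"{n}0.npy");c=camera_model(n)
    for k,m in masks(p).items(): 
        for a,ce in comps(m,4): print(n,k,a,ce.round(1), {z:ray(c,ce,z)[:2].round(4).tolist() for z in(.064,.087,.1)})
    h=cv2.cvtColor(p,cv2.COLOR_RGB2HSV)
    w=((h[...,1]<40)&(h[...,2]>150)).astype(np.uint8)
    w=cv2.morphologyEx(w,cv2.MORPH_CLOSE,np.ones((5,5)))
    cs,_=cv2.findContours(w,cv2.RETR_CCOMP,cv2.CHAIN_APPROX_NONE)
    for q in cs:
        if len(q)>80:
            e=cv2.fitEllipse(q); 
            if e[1][0]<250: print(n,"ell",len(q),e, ray(c,e[0],.06).round(4), ray(c,e[0],.064).round(4))
p=np.load("top0.npy")
E
```

```text
top red 18 [253.8 209.6] {0.064: [0.6475, 0.1434], 0.087: [0.6427, 0.1412], 0.1: [0.64, 0.1399]}
top orange 15 [316.8 234.9] {0.064: [0.5866, -0.0167], 0.087: [0.5827, -0.0165], 0.1: [0.5806, -0.0163]}
top yellow 93 [349.  210.7] {0.064: [0.6506, -0.0966], 0.087: [0.6458, -0.0951], 0.1: [0.6431, -0.0943]}
top yellow 19 [317.1 231.8] {0.064: [0.5946, -0.0172], 0.087: [0.5906, -0.0169], 0.1: [0.5884, -0.0168]}
top ell 112 ((340.91845703125, 455.94952392578125), (15.433902740478516, 45.270545959472656), 169.2770233154297) [ 0.0551 -0.0855  0.06  ] [ 0.0558 -0.0853  0.064 ]
top ell 259 ((293.63812255859375, 453.288818359375), (44.01964569091797, 68.35050201416016), 53.281776428222656) [0.0591 0.0272 0.06  ] [0.0598 0.0271 0.064 ]
top ell 157 ((4.968141555786133, 374.2430419921875), (10.5635347366333, 67.60905456542969), 4.3638200759887695) [0.2291 0.7275 0.06  ] [0.2294 0.7256 0.064 ]
top ell 243 ((61.770416259765625, 296.8384094238281), (14.354639053344727, 181.0902099609375), 161.39332580566406) [0.418  0.6074 0.06  ] [0.4178 0.6057 0.064 ]
top ell 81 ((461.9020690917969, 242.260620117
[... 1380 characters left out ...]
883789) [0.5567 0.026  0.06  ] [0.5536 0.0222 0.064 ]
side ell 242 ((308.12530517578125, 220.7188720703125), (57.49946975708008, 87.67437744140625), 85.13524627685547) [0.5545 0.0404 0.06  ] [0.5514 0.0365 0.064 ]
side ell 88 ((257.2503356933594, 160.38023376464844), (11.305930137634277, 20.60654640197754), 85.69786071777344) [0.6084 0.3015 0.06  ] [0.6051 0.2964 0.064 ]
side ell 161 ((118.57382202148438, 158.7337646484375), (6.423537731170654, 149.26382446289062), 53.80960464477539) [0.3549 0.5298 0.06  ] [0.3528 0.5235 0.064 ]
side ell 1158 ((520.18017578125, 193.85116577148438), (63.202449798583984, 510.497802734375), 118.05926513671875) [ 0.9785 -0.1975  0.06  ] [ 0.9733 -0.2001  0.064 ]
```

```bash
cat > m.py <<'E'
import sys; from h import *
def center(n,p,c0=(.565,.047),it=4):
    # disc/white boundary by radial gradient at z=.064, least-squares circle
    cx,cy=c0; c=camera_model(n); g=cv2.cvtColor(p,cv2.COLOR_RGB2GRAY).astype(np.float32)
    for _ in range(it):
        pts=[]
        rs=np.arange(.084,.104,.0005)
        for a in np.radians(np.arange(0,360,2)):
            uv=np.array([proj(c,(cx+r*np.cos(a),cy+r*np.sin(a),.064)) for r in rs],np.float32)
            v=cv2.remap(g,uv[:,0][None],uv[:,1][None],cv2.INTER_LINEAR)[0]
            d=v[6:]-v[:-6]; i=d.argmax()
            if d[i]>60: pts.append((cx+rs[i+3]*np.cos(a),cy+rs[i+3]*np.sin(a)))
        P=np.array(pts); 
        A=np.c_[2*P,np.ones(len(P))]; w=np.ones(len(P))
        for _ in range(8):
            s=np.linalg.lstsq(A*w[:,None],(P**2).sum(1)*w,rcond=None)[0]
            R=np.sqrt(s[2]+s[0]**2+s[1]**2); e=np.hypot(*(P-s[:2]).T)-R; w=1/(1+(e/.001)**2)
        cx,cy=s[:2]
    return cx,cy,R,len(P)
def angprofile(n,p,cx,cy,rs,z):
    c=camera_model(n); A=np.arange(0,360,.25); acc=[]
    for r in rs:
        uv=np.array([proj(c,(cx+r*np.cos(a),cy+r*np.sin(a),z)) for a in np.radians(A)],np.float32)
        acc.append(cv2.remap(p,uv[:,0][None],uv[:,1][None],cv2.INTER_LINEAR)[0].astype(float))
    return A,np.array(acc).mean(0)
def peak(A,s):
    i=s.argmax(); k=np.arange(i-24,i+25); v=s[k%len(A)]; v=np.clip(v-(v.max()+np.median(s))/2,0,None)
    return (A[i]+((k-i)*.25*v).sum()/v.sum())%360, s[i]
def measure(n,p,c0=None):
    cx,cy=c0 if c0 is not None else center(n,p)[:2]
    A,v=angprofile(n,p,cx,cy,np.arange(.062,.088,.002),.064); hsv=v.max(1)-v.min(1)
    mk=peak(A,v.min(1)-2*hsv)
    A,v=angprofile(n,p,cx,cy,np.arange(.100,.122,.002),.061); tg=peak(A,v[:,0]-(v[:,1]+v[:,2])/2)
    return (cx,cy),mk,tg
if __name__=="__main__":
    tag=sys.argv[1]
    for n in("top","side"):
        p,_=get_image(n) if tag!="0" else (np.load(f"{n}0.npy"),0)
        try: print(n,center(n,p),measure(n,p))
        except Exception as e: print(n,e)
        cv2.imwrite(f"pics/{n}r_{tag}.png",rect(n,p,.064,.567,.044,.19,.0007)[:,:,::-1])
        cv2.imwrite(f"pics/{n}_{tag}.png",p[:,:,::-1])
E
python3 m.py 0
```

```text
top (np.float64(0.5594854765455339), np.float64(0.047558172965196654), np.float64(0.09380070396713654), 65) ((np.float64(0.5594854765455339), np.float64(0.047558172965196654)), (np.float64(111.94716981132075), np.float64(238.2307692307692)), (np.float64(47.64873538992144), np.float64(76.45454545454547)))
side (np.float64(0.5530487385648537), np.float64(0.04299641774491608), np.float64(0.09448309291830524), 126) ((np.float64(0.5530487385648537), np.float64(0.04299641774491608)), (np.float64(109.1725133535441), np.float64(144.07692307692307)), (np.float64(48.19492092218113), np.float64(90.54545454545456)))
```

View pics/topr_0.png

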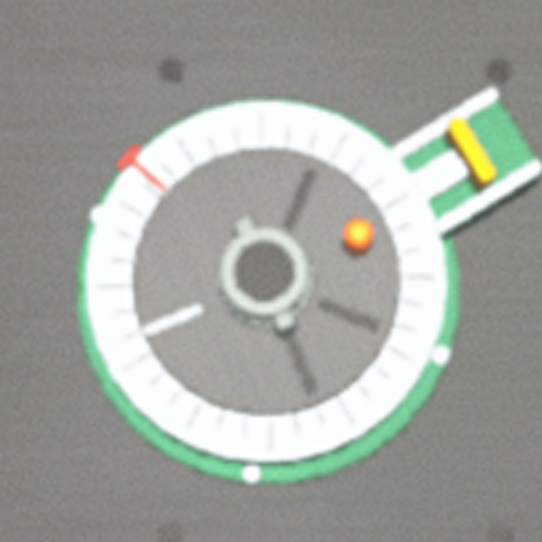

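View pics/sider_0.png

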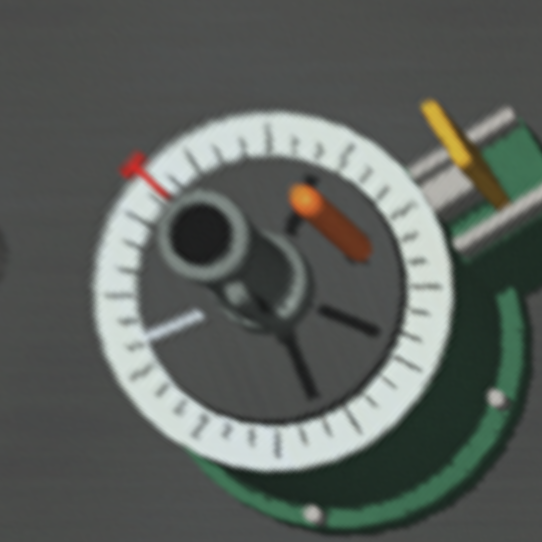

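Both views agree on the job. The mark is at about 112° and the target at about 47.7°, so the handle must go clockwise (seen from above) by about 64°. I'll push it along the tool's −y with shut fingers, which needs tool yaw ≈ mark angle. First I turn to yaw 112° and shut the jaws.

```bash
python3 -m handwheel '[[0,0,0,0.0685,0],[0,0,0,0.0685,0],[0,0,0,0.0685,0],[0,0,0,0.0685,0],[0,0,0,0.0685,0],[0,0,0,0.0685,0],[0,0,0,0,0],[0,0,0,0,0],[0,0,0,0,0],[0,0,0,0,0]]' 20
```

```text
clock: 0.93
position: [0.1482, 0.5555, 0.2311]
orientation: [180.0, 0.0, 38.2]
ft_force: [-0.1, 0.8, 0.2]
opening: 0.004
```

A positive turn lowers the yaw, so I turn back the other way.

```bash
python3 -m handwheel '[[0,0,0,-0.079,0],[0,0,0,-0.079,0],[0,0,0,-0.079,0],[0,0,0,-0.079,0],[0,0,0,-0.079,0],[0,0,0,-0.079,0],[0,0,0,-0.079,0],[0,0,0,-0.079,0],[0,0,0,-0.079,0],[0,0,0,-0.079,0]]'
python3 -m handwheel '[[0,0,0,-0.03,0],[-0.0695,0.0226,0,0,0],[-0.0695,0.0226,0,0,0],[-0.0695,0.0226,0,0,0],[-0.0695,0.0226,0,0,0],[-0.0695,0.0226,0,0,0],[-0.0695,0.0226,0,0,0],[-0.0695,0.0226,0,0,0],[-0.0695,0.0226,0,0,0],[-0.0695,0.0226,0,0,0]]'
```

```text
clock: 1.77
position: [0.1483, 0.5555, 0.2312]
orientation: [-180.0, 0.0, 109.6]
ft_force: [-0.5, -0.7, 0.1]
opening: -0.003
clock: 2.6
position: [0.36, 0.3017, 0.2315]
orientation: [180.0, -0.0, 111.9]
ft_force: [0.0, 0.3, 0.5]
opening: -0.004
```

```bash
python3 -m handwheel '[[-0.0761,0.0248,0,0,0],[-0.0761,0.0248,0,0,0],[-0.0761,0.0248,0,0,0],[-0.0761,0.0248,0,0,0],[-0.0761,0.0248,0,0,0],[-0.0761,0.0248,0,0,0],[-0.0761,0.0248,0,0,0],[-0.0761,0.0248,0,0,0],[-0.0761,0.0248,0,0,0],[-0.0761,0.0248,0,0,0]]'
python3 -m handwheel '[[0,0,0.03,0,0],[0,0,0.03,0,0],[0,0,0.03,0,0],[0,0,0.03,0,0],[0,0,0.03,0,0],[0,0,0.03,0,0],[0,0,0,0,0],[0,0,0,0,0],[0,0,0,0,0],[0,0,0,0,0]]'; python3 m.py 1
```

```text
clock: 3.43
position: [0.6169, -0.0055, 0.2313]
orientation: [180.0, -0.0, 111.9]
ft_force: [0.1, 0.3, 0.4]
opening: -0.002
clock: 4.27
position: [0.6171, -0.0039, 0.1429]
orientation: [179.9, 0.1, 111.9]
ft_force: [-0.7, 0.7, 0.7]
opening: -0.001
top (np.float64(0.5595726415214692), np.float64(0.04819853691954587), np.float64(0.0931051927064075), 30) ((np.float64(0.5595726415214692), np.float64(0.04819853691954587)), (np.float64(111.95306020143099), np.float64(229.46153846153848)), (np.float64(47.47282445798781), np.float64(77.68181818181822)))
side (np.float64(0.5531025100482946), np.float64(0.043063059849159036), np.float64(0.09450659963018192), 84) ((np.float64(0.5531025100482946), np.float64(0.043063059849159036)), (np.float64(109.19747915839619), np.float64(157.3846153846154)), (np.float64(48.19597885483488), np.float64(97.81818181818181)))
```

View pics/side_1.png

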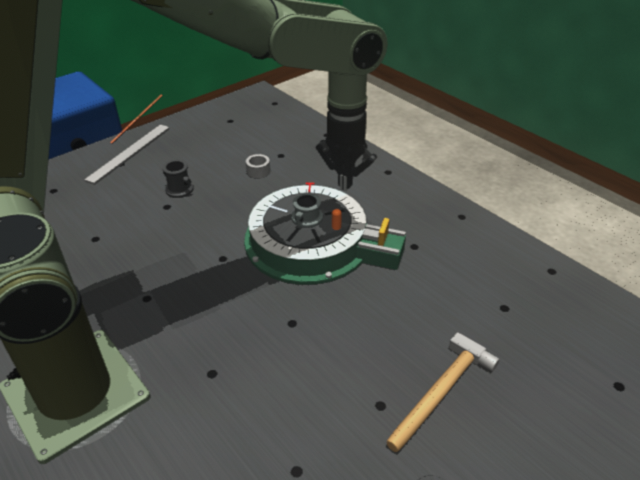

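View pics/top_1.png

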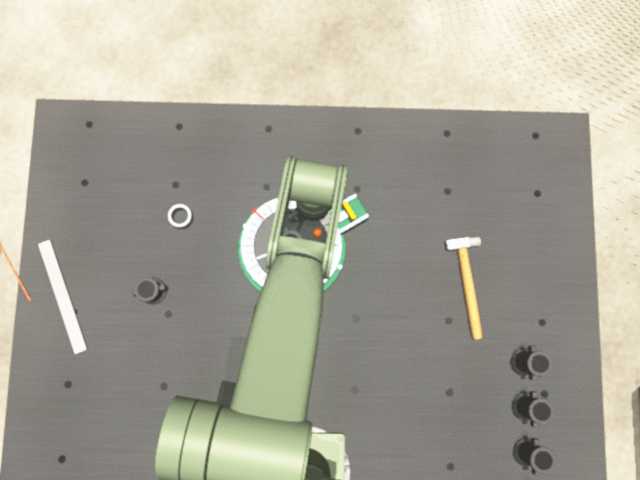

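The side view shows the shut tips at about (345,188), hanging behind the handle at (336,218). The knuckles stay well above the post height. I'll check the side calibration against the tip pixel.

```bash
python3 - <<'E'
from h import *
c=camera_model("side"); o=observe(); print(proj(c,o["position"]),o["position"])
p=cv2.imread("pics/side_1.png"); cv2.imwrite("pics/crop1.png",cv2.resize(p[130:270,240:420],None,fx=4,fy=4,interpolation=cv2.INTER_CUBIC))
E
```

```text
[344.36026106 187.35438414] [ 0.61689013 -0.00384044  0.14278391]
```

View pics/crop1.png

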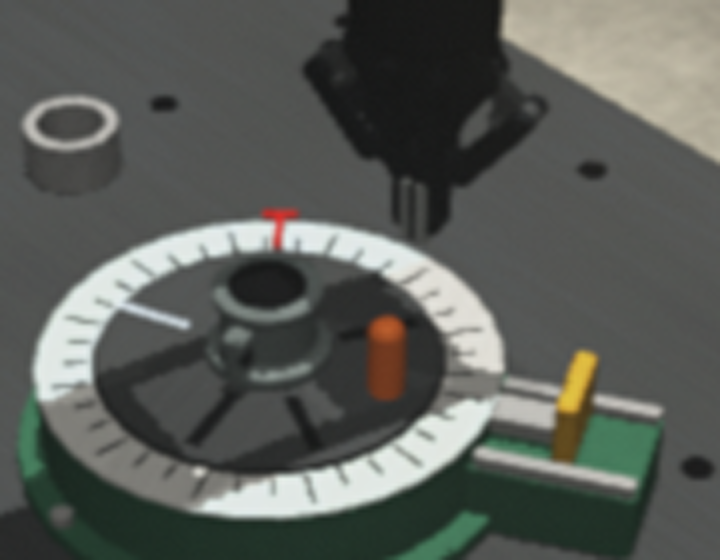

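The projected TCP is (344.4,187.4), while the actual tip is about (343,190). The side camera therefore has a bias of a few mm, so I trust the top-view axis (0.5595, 0.048). Now I descend to z≈0.086 and close most of the gap.

```bash
python3 -m handwheel '[[0,0,0.02,0,0],[0,0,0.02,0,0],[0,0,0.02,0,0],[0,0,0.02,0,0],[0,0,0.02,0,0],[0,0,0.014,0,0],[0,0,0,0,0],[0,0,0,0,0],[0,0,0,0,0],[0,0,0,0,0]]'
python3 -m handwheel '[[0,-0.004,0,0,0],[0,-0.004,0,0,0],[0,-0.004,0,0,0],[0,-0.004,0,0,0],[0,-0.004,0,0,0],[0,0,0,0,0],[0,0,0,0,0],[0,0,0,0,0],[0,0,0,0,0],[0,0,0,0,0]]'; python3 m.py 2
```

```text
clock: 5.2
position: [0.6167, -0.0039, 0.0851]
orientation: [179.9, 0.0, 111.9]
ft_force: [0.4, -0.4, -1.2]
opening: -0.003
clock: 6.03
position: [0.6068, -0.0075, 0.0843]
orientation: [180.0, 0.0, 111.9]
ft_force: [0.6, -0.2, -0.4]
opening: -0.0
top (np.float64(0.5598075028655892), np.float64(0.04803077186294691), np.float64(0.09342361541691553), 27) ((np.float64(0.5598075028655892), np.float64(0.04803077186294691)), (np.float64(112.31181601473615), np.float64(238.92307692307696)), (np.float64(47.61489073828245), np.float64(75.68181818181819)))
side (np.float64(0.5542657383331785), np.float64(0.04350284328149162), np.float64(0.0950824921695863), 75) ((np.float64(0.5542657383331785), np.float64(0.04350284328149162)), (np.float64(110.15188496858386), np.float64(159.6153846153846)), (np.float64(48.48099358726725), np.float64(104.4090909090909)))
```

No contact yet. Now the first arc push: 10 rows of 3°.

```bash
python3 -m handwheel '[[-0.0021,-0.0074,0,0.0333,0],[-0.0021,-0.0074,0,0.0333,0],[-0.0021,-0.0074,0,0.0333,0],[-0.0021,-0.0074,0,0.0333,0],[-0.0021,-0.0074,0,0.0333,0],[-0.0021,-0.0074,0,0.0333,0],[-0.0021,-0.0074,0,0.0333,0],[-0.0021,-0.0074,0,0.0333,0],[-0.0021,-0.0074,0,0.0333,0],[-0.0021,-0.0074,0,0.0333,0]]'; python3 m.py 3
```

```text
clock: 6.97
position: [0.5735, -0.0242, 0.0848]
orientation: [179.8, 0.1, 81.8]
ft_force: [3.7, -1.8, -1.7]
opening: 0.003
top (np.float64(0.5594243096568144), np.float64(0.04724044819049533), np.float64(0.09399395568596307), 31) ((np.float64(0.5594243096568144), np.float64(0.04724044819049533)), (np.float64(85.90507900232475), np.float64(239.15384615384616)), (np.float64(47.73565820465846), np.float64(76.04545454545456)))
side (np.float64(0.552974383994826), np.float64(0.04278990814045042), np.float64(0.09439909408375978), 98) ((np.float64(0.552974383994826), np.float64(0.04278990814045042)), (np.float64(83.32545371358853), np.float64(168.69230769230768)), (np.float64(48.24264515012546), np.float64(98.22727272727275)))
```

View pics/side_3.png

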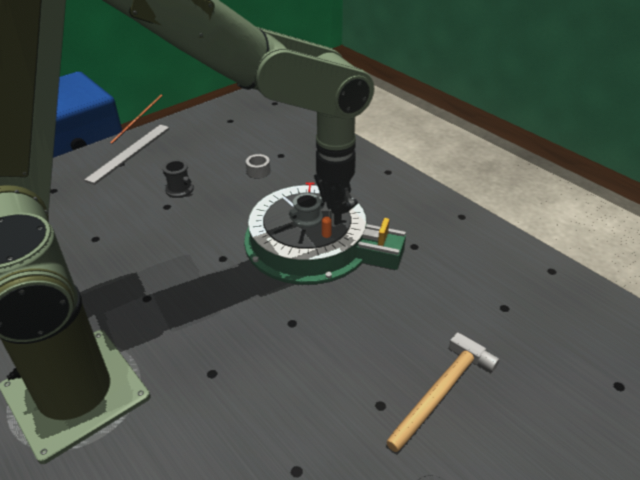

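The side view shows the tips at about (338,215) pushing the orange post at (327,227), with a force of about 4 N. The mark is at 85.9° in the top view, with 38° to go, so I push another 30°.

```bash
python3 -m handwheel '[[-0.0021,-0.0074,0,0.0333,0],[-0.0021,-0.0074,0,0.0333,0],[-0.0021,-0.0074,0,0.0333,0],[-0.0021,-0.0074,0,0.0333,0],[-0.0021,-0.0074,0,0.0333,0],[-0.0021,-0.0074,0,0.0333,0],[-0.0021,-0.0074,0,0.0333,0],[-0.0021,-0.0074,0,0.0333,0],[-0.0021,-0.0074,0,0.0333,0],[-0.0021,-0.0074,0,0.0333,0]]'; python3 m.py 4
```

```text
clock: 7.9
position: [0.5351, -0.0205, 0.085]
orientation: [179.8, 0.0, 51.9]
ft_force: [0.4, -3.9, 0.2]
opening: 0.002
top (np.float64(0.559346668756084), np.float64(0.047512463574113206), np.float64(0.09383769084572026), 50) ((np.float64(0.559346668756084), np.float64(0.047512463574113206)), (np.float64(54.94501090807817), np.float64(237.76923076923083)), (np.float64(47.59984414572375), np.float64(74.49999999999997)))
side (np.float64(0.5532007449482026), np.float64(0.04319389390304662), np.float64(0.09446422972035697), 111) ((np.float64(0.5532007449482026), np.float64(0.04319389390304662)), (np.float64(74.29182001662116), np.float64(102.30769230769229)), (np.float64(48.7258339651251), np.float64(25.090909090909093)))
```

View pics/sider_4.png

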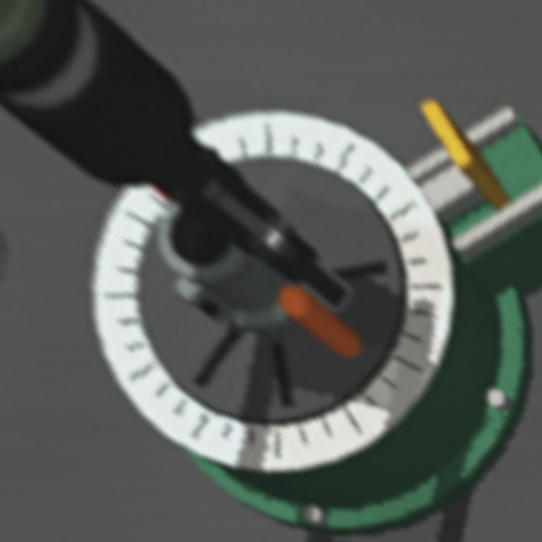

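View pics/topr_4.png

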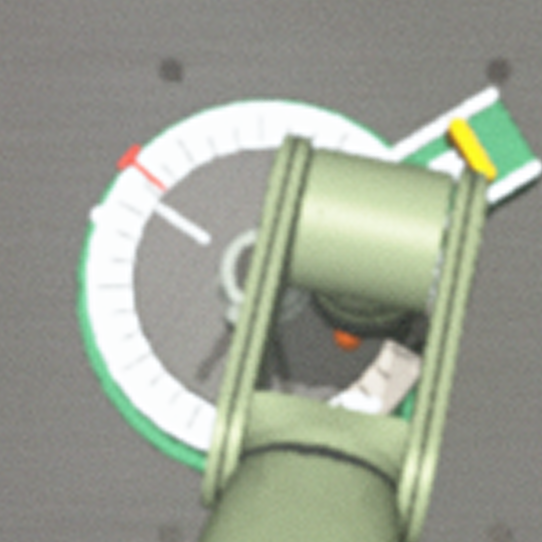

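The rectified top view shows the mark's outer end at (157,205) and the red line's inner end at (164,188). About 7.3° remains, so I ease on by 5.6°.

```bash
python3 -m handwheel '[[-0.001,-0.0035,0,0.0156,0],[-0.001,-0.0035,0,0.0156,0],[-0.001,-0.0035,0,0.0156,0],[-0.001,-0.0035,0,0.0156,0],[0,0,0,0,0],[0,0,0,0,0],[0,0,0,0,0],[0,0,0,0,0],[0,0,0,0,0],[0,0,0,0,0]]'; python3 m.py 5 | grep top
```

```text
clock: 8.83
position: [0.5278, -0.0164, 0.0844]
orientation: [180.0, -0.0, 46.3]
ft_force: [1.7, -3.4, 1.4]
opening: -0.004
top (np.float64(0.5594545051533022), np.float64(0.04750502610229013), np.float64(0.0938608791138459), 63) ((np.float64(0.5594545051533022), np.float64(0.04750502610229013)), (np.float64(48.19681410520631), np.float64(237.53846153846152)), (np.float64(47.6518082218344), np.float64(75.31818181818184)))
```

Only about 0.5° is left by the top view. I'll back the fingers off and check closely in both views before finishing.

```bash
python3 -m handwheel '[[0,0.01,0,0,0],[0,0.01,0,0,0],[0,0.01,0,0,0],[0,0,-0.06,0,0],[0,0,-0.06,0,0],[0,0,-0.06,0,0],[0,0,-0.06,0,0],[0,0,-0.06,0,0],[0,0,-0.06,0,0],[0,0,0,0,0]]'; python3 m.py 6; python3 - <<'E'
from h import *
a=cv2.imread("pics/top_6.png");b=cv2.imread("pics/side_6.png")
A=cv2.resize(a[195:250,235:300],None,fx=6,fy=6,interpolation=cv2.INTER_CUBIC);B=cv2.resize(b[170:225,275:340],None,fx=6,fy=6,interpolation=cv2.INTER_CUBIC)
cv2.imwrite("pics/z6.png",np.hstack([A,B]))
E
```

```text
clock: 9.77
position: [0.5425, -0.0273, 0.2719]
orientation: [179.4, -0.4, 46.3]
ft_force: [1.6, -0.8, 1.1]
opening: 0.001
top (np.float64(0.5593815681750938), np.float64(0.04757403781613184), np.float64(0.09385556565965002), 71) ((np.float64(0.5593815681750938), np.float64(0.04757403781613184)), (np.float64(47.991470373175254), np.float64(237.46153846153848)), (np.float64(47.59541270483512), np.float64(75.36363636363637)))
side (np.float64(0.5530754357168576), np.float64(0.043037673242652785), np.float64(0.09444895428448101), 112) ((np.float64(0.5530754357168576), np.float64(0.043037673242652785)), (np.float64(73.95519423190112), np.float64(99.84615384615385)), (np.float64(48.15796062856156), np.float64(85.45454545454545)))
```

View pics/z6.png

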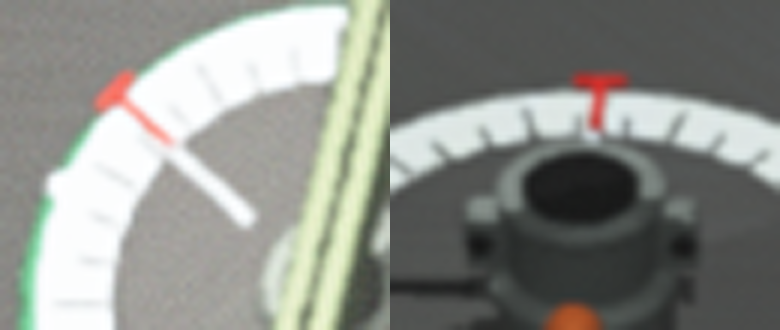

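View pics/side_6.png

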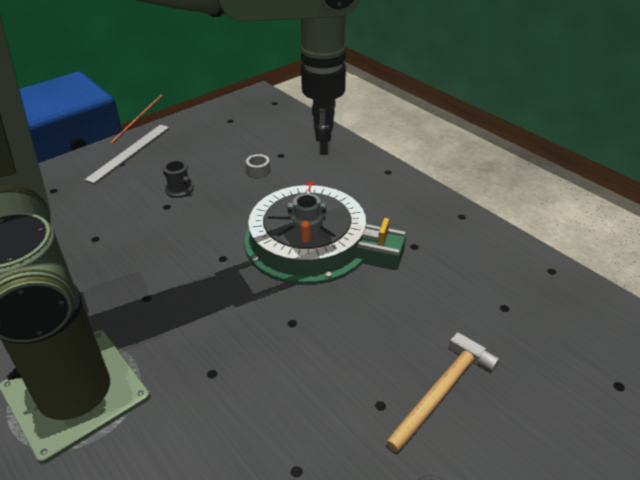

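Zoomed, the top view shows the white mark (250,220)→(178,150) running straight into the red line (170,142)→(125,98). In the side view the white tip sits right under the red bar. A per-radius check follows, along with the bolt geometry from the saved pictures.

```bash
cat > lr.py <<'E'
import sys; from m import *
def radial(f,c0=(.5595,.0476)):
    p=cv2.imread(f)[:,:,::-1].copy()
    for lab,rs,z in(("mark",np.arange(.055,.093,.004),.064),("red",np.arange(.100,.124,.003),.0615)):
        o=[]
        for r in rs:
            A,v=angprofile("top",p,*c0,[r],z); s=(v.min(1)-2*(v.max(1)-v.min(1))) if lab=="mark" else v[:,0]-(v[:,1]+v[:,2])/2
            k=(A>38)&(A<58); a=A[k]; s=s[k]; s=np.clip(s-(s.max()+np.median(s))/2,0,None); o.append((a*s).sum()/s.sum())
        print(lab,np.round(o,2), np.mean(o).round(2))
if __name__=="__main__":
    for f in sys.argv[1:]: radial(f)
E
python3 lr.py pics/top_6.png pics/top_5.png
python3 - <<'E'
from h import *
C=np.array([.5595,.0476])
c=camera_model("top")
p=np.load("top0.npy")
m=masks(p)["yellow"].astype(np.uint8); m[:,:335]=0
ys,xs=np.nonzero(m); uv=np.c_[xs,ys].mean(0); P=ray(c,uv,.085)[:2]
r=cv2.minAreaRect(np.float32([ray(c,q,.085)[:2]*1000 for q in np.c_[xs,ys]])); print(P,r)
d=P-C; print(np.hypot(*d),np.degrees(np.arctan2(d[1],d[0])))
E
```

```text
mark [48.28 47.89 47.71 47.66 47.69 47.95 48.23 48.4  48.36 48.34] 48.05
red [47.54 47.44 47.6  47.81 47.72 47.67 47.64 47.79] 47.65
mark [48.   47.91 47.88 47.82 47.87 48.05 48.28 48.54 48.39 48.43] 48.12
red [47.56 47.43 47.58 47.81 47.75 47.68 47.65 47.74] 47.65
[ 0.64622351 -0.09525426] ((646.3382568359375, -95.5706787109375), (46.14021301269531, 13.348281860351562), 32.94053268432617)
0.16711764081202307 -58.739031709582456
```

The mark reads 48.05° and the line 47.65°, a difference of 0.4° (0.7 mm). That is below a pixel, so I accept it. The bolt axis is at −58.7° and its pad is where expected. Now I move to 205 mm out on the bolt's line at yaw 31.5° and descend.

```bash
python3 -m handwheel '[[0,0,0,0.0549,0],[0,0,0,0.0549,0],[0,0,0,0.0549,0],[0.0176,0.05,0,0,0],[0.0176,0.05,0,0,0],[0.0176,0.05,0,0,0],[0.0176,0.05,0,0,0],[0.0176,0.05,0,0,0],[0.0176,0.05,0,0,0],[0,0,0,0,0]]'
python3 -m handwheel '[[0,0,0.05,0,0],[0,0,0.05,0,0],[0,0,0.05,0,0],[0,0,0.05,0,0],[0,0,0.05,0,0],[0,0,0.05,0,0],[0,0,0,0,0],[0,0,0,0,0],[0,0,0,0,0],[0,0,0,0,0]]'; python3 m.py 7
```

```text
clock: 10.7
position: [0.663, -0.1301, 0.2599]
orientation: [-179.9, 0.2, 31.3]
ft_force: [-1.0, 0.1, -1.2]
opening: -0.001
clock: 11.53
position: [0.6631, -0.1273, 0.1165]
orientation: [179.8, -0.1, 31.5]
ft_force: [0.0, -0.6, 0.3]
opening: 0.003
top (np.float64(0.5594541986009215), np.float64(0.047466850749865924), np.float64(0.0938550080846186), 61) ((np.float64(0.5594541986009215), np.float64(0.047466850749865924)), (np.float64(48.049292806294496), np.float64(236.46153846153842)), (np.float64(47.66487639788111), np.float64(74.9090909090909)))
side (np.float64(0.5532044366324147), np.float64(0.043147518728523904), np.float64(0.09446844041348543), 114) ((np.float64(0.5532044366324147), np.float64(0.043147518728523904)), (np.float64(29.333197920051997), np.float64(103.92307692307693)), (np.float64(48.17188844895851), np.float64(89.18181818181819)))
```

View pics/side_7.png

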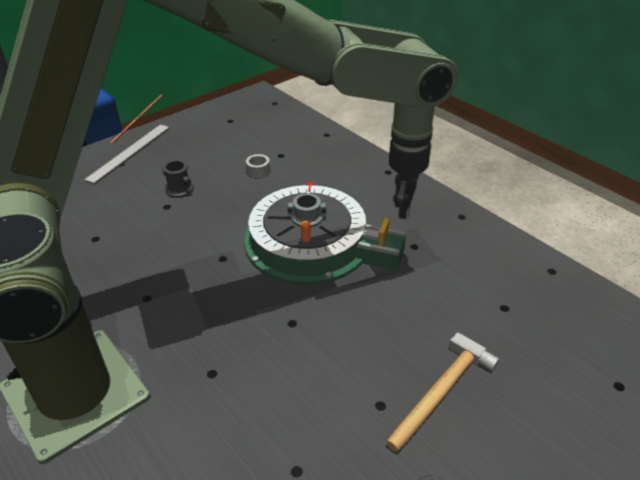

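The tips are at about (403,215), outside the pad at (384,230) and clear of it. I descend to z≈0.067 and approach.

```bash
python3 -m handwheel '[[0.001,0,0.02,0,0],[0.001,0,0.02,0,0],[0.001,0,0.02,0,0],[0.001,0,0.02,0,0],[0,0,0.019,0,0],[0,-0.006,0,0,0],[0,-0.006,0,0,0],[0,-0.006,0,0,0],[0,-0.006,0,0,0],[0,0,0,0,0]]'
python3 -m handwheel '[[0,-0.006,0,0,0],[0,-0.006,0,0,0],[0,-0.006,0,0,0],[0,-0.006,0,0,0],[0,-0.006,0,0,0],[0,-0.006,0,0,0],[0,-0.006,0,0,0],[0,-0.006,0,0,0],[0,0,0,0,0],[0,0,0,0,0]]'; python3 m.py 8|grep top
```

```text
clock: 12.47
position: [0.6574, -0.1151, 0.0656]
orientation: [180.0, -0.0, 31.5]
ft_force: [-0.1, -0.1, -0.9]
opening: -0.003
clock: 13.3
position: [0.6445, -0.0947, 0.0649]
orientation: [-180.0, -0.0, 31.5]
ft_force: [0.3, -1.5, 2.0]
opening: -0.0
top (np.float64(0.5594602136329653), np.float64(0.047446534020019276), np.float64(0.09386964710503261), 46) ((np.float64(0.5594602136329653), np.float64(0.047446534020019276)), (np.float64(48.0668589055794), np.float64(236.61538461538464)), (np.float64(47.67175720085057), np.float64(75.95454545454547)))
```

View pics/side_8.png

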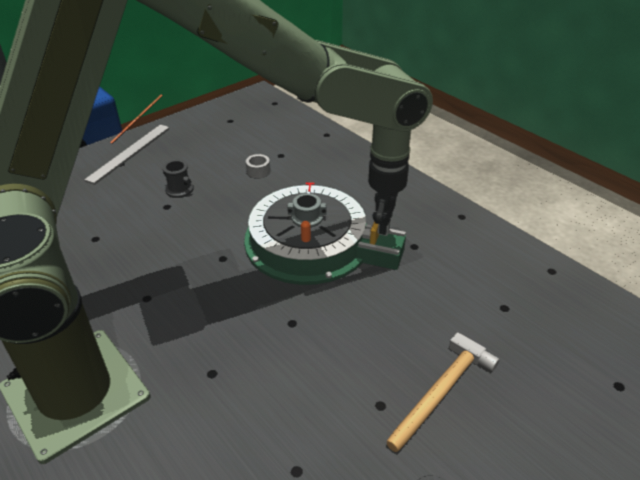

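The pad is moving. The tips are 166 mm from the axis and home should be about 155 mm. I continue slowly and watch the force for the stop.

```bash
python3 -m handwheel '[[0,-0.003,0,0,0],[0,-0.003,0,0,0],[0,-0.003,0,0,0],[0,-0.003,0,0,0],[0,-0.003,0,0,0],[0,-0.003,0,0,0],[0,0,0,0,0],[0,0,0,0,0],[0,0,0,0,0],[0,0,0,0,0]]'
python3 -m handwheel '[[0,-0.001,0,0,0],[0,-0.001,0,0,0],[0,-0.001,0,0,0],[0,0,0,0,0],[0,0,0,0,0],[0,0,0,0,0],[0,0,0,0,0],[0,0,0,0,0],[0,0,0,0,0],[0,0,0,0,0]]'
```

```text
clock: 14.23
position: [0.6397, -0.0871, 0.0646]
orientation: [-179.9, 0.0, 31.5]
ft_force: [1.6, -0.3, -0.2]
opening: -0.001
clock: 15.07
position: [0.6391, -0.0863, 0.0647]
orientation: [-180.0, 0.0, 31.5]
ft_force: [2.9, -1.7, -2.0]
opening: -0.001
```

```bash
python3 -m handwheel '[[0,-0.001,0,0,0],[0,-0.001,0,0,0],[0,-0.001,0,0,0],[0,0,0,0,0],[0,0,0,0,0],[0,0,0,0,0],[0,0,0,0,0],[0,0,0,0,0],[0,0,0,0,0],[0,0,0,0,0]]'
python3 -c "
from workcell import *
for i in range(1): print(observe()['ft_force'],observe()['position'])"
```

```text
clock: 15.9
position: [0.6382, -0.0848, 0.0647]
orientation: [-180.0, 0.0, 31.5]
ft_force: [0.8, -0.1, -1.0]
opening: 0.003
[ 0.7989765  -0.10341565 -1.03744952] [ 0.63818255 -0.08484331  0.06473231]
```

```bash
python3 -m handwheel '[[0,-0.001,0,0,0],[0,-0.001,0,0,0],[0,-0.001,0,0,0],[0,-0.001,0,0,0],[0,0,0,0,0],[0,0,0,0,0],[0,0,0,0,0],[0,0,0,0,0],[0,0,0,0,0],[0,0,0,0,0]]'
python3 -m handwheel '[[0,-0.001,0,0,0],[0,-0.001,0,0,0],[0,-0.001,0,0,0],[0,-0.001,0,0,0],[0,0,0,0,0],[0,0,0,0,0],[0,0,0,0,0],[0,0,0,0,0],[0,0,0,0,0],[0,0,0,0,0]]'; python3 m.py 9 | grep top
```

```text
clock: 16.73
position: [0.6376, -0.0838, 0.0648]
orientation: [179.9, -0.0, 31.5]
ft_force: [3.6, -5.3, -3.8]
opening: -0.004
clock: 17.57
position: [0.6376, -0.0838, 0.0649]
orientation: [179.7, -0.0, 31.5]
ft_force: [5.6, -7.5, -5.9]
opening: -0.003
top (np.float64(0.5594443817281287), np.float64(0.047523149267750336), np.float64(0.09373867129673435), 48) ((np.float64(0.5594443817281287), np.float64(0.047523149267750336)), (np.float64(47.984291084854995), np.float64(236.76923076923083)), (np.float64(47.64441039112668), np.float64(75.13636363636365)))
```

View pics/side_9.png

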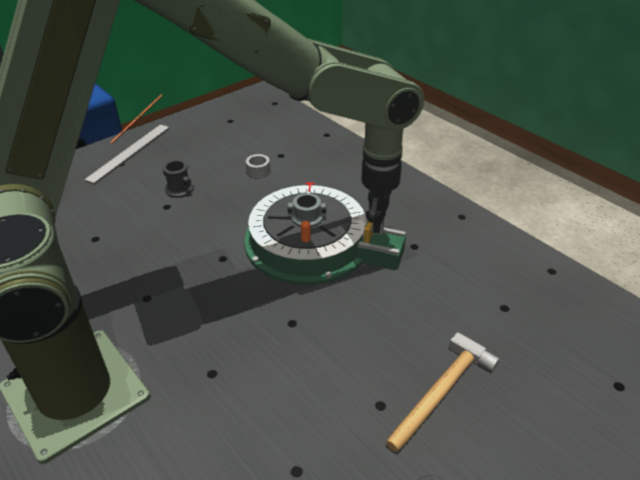

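The position has stopped at 153 mm while the force rose to about 9 N along the push, so the bolt is on its stop. I back off, lift clear and check.

```bash
python3 -m handwheel '[[0,0.01,0,0,0],[0,0.02,0,0,0],[0,0.02,0,0,0],[0,0,-0.06,0,0],[0,0,-0.06,0,0],[0,0,-0.06,0,0],[0,0,-0.06,0,0],[0,0,-0.06,0,0],[0,0.05,0,0,0],[0,0,0,0,0]]'
python3 -m handwheel '[[0,0.07,0,0,0],[0,0.07,0,0,0],[0,0.07,0,0,0],[0,0.07,0,0,0],[0,0.07,0,0,0],[0,0,0,0,0],[0,0,0,0,0],[0,0,0,0,0],[0,0,0,0,0],[0,0,0,0,0]]'
python3 m.py 10; python3 lr.py pics/top_10.png; python3 - <<'E'
from h import *
C=np.array([.5595,.0476]); c=camera_model("top")
p=cv2.imread("pics/top_10.png")[:,:,::-1].copy()
m=masks(p)["yellow"].astype(np.uint8); m[:,:325]=0; m[225:]=0;m[:,380:]=0
ys,xs=np.nonzero(m); P=ray(c,(xs.mean(),ys.mean()),.085)[:2]; print(len(xs),P,np.hypot(*(P-C)))
a=cv2.imread("pics/top_10.png");b=cv2.imread("pics/side_10.png")
f=lambda q:cv2.resize(q,None,fx=3.2,fy=3.2,interpolation=cv2.INTER_CUBIC)
cv2.imwrite("pics/z10.png",np.hstack([f(a[180:310,255-20:255+100]),f(b[165:295,285-45:285+75+5])]))
E
```

```text
clock: 18.5
position: [0.6656, -0.1278, 0.2191]
orientation: [179.6, -0.3, 31.4]
ft_force: [-0.7, 0.1, 0.6]
opening: 0.002
clock: 19.33
position: [0.7537, -0.2718, 0.2158]
orientation: [-180.0, -0.0, 31.6]
ft_force: [0.3, -0.4, -0.4]
opening: -0.004
top (np.float64(0.5594242217298868), np.float64(0.04755164955974864), np.float64(0.09379924811945994), 67) ((np.float64(0.5594242217298868), np.float64(0.04755164955974864)), (np.float64(47.97784393148211), np.float64(235.92307692307693)), (np.float64(47.61563679245283), np.float64(75.22727272727275)))
side (np.float64(0.5530554555985764), np.float64(0.042960033626229466), np.float64(0.09443837109444589), 139) ((np.float64(0.5530554555985764), np.float64(0.042960033626229466)), (np.float64(29.41325262382618), np.float64(103.84615384615384)), (np.float64(48.178188662533216), np.float64(87.22727272727273)))
mark [48.35 48.08 47.76 47.68 47.66 48.01 48.12 48.15 48.22 48.23] 48.03
red [47.56 47.44 47.57 47.8  47.72 47.66 47.64 47.76] 47.64
87 [ 0.63101615 -0.06944327] 0.13716299499808915
```

View pics/z10.png

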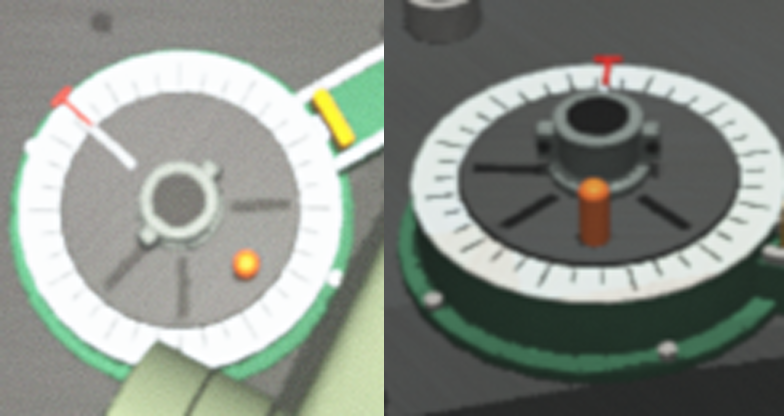

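View pics/side_10.png

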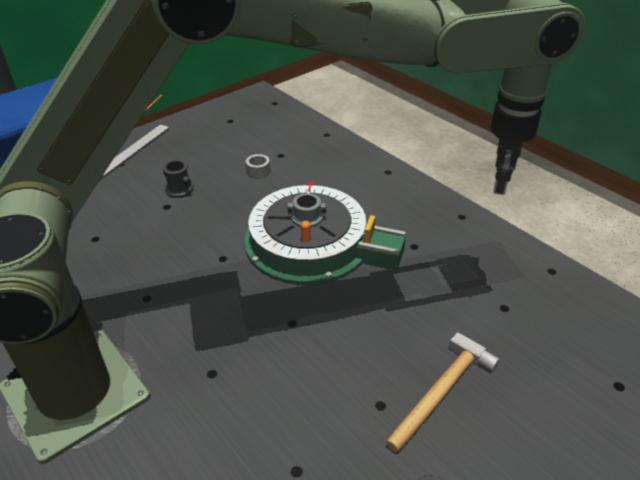

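The mark still runs into the red line (top crop (90,122)). The pad centre went from 167.1 to 137.2 mm, a travel of 30 mm, so the bolt is home. The coupling, collar and hammer are where they were, and the arm is clear.

```bash
python3 -c "
from workcell import hand_in; print(hand_in())"
```

```text
the job is handed in; nothing more can be done
None
```

The job is handed in at about 19.5 s of the 64 s allowed. I pushed the handle post about 64° clockwise with the shut fingertips. Then I pushed the yellow bolt home and moved the arm clear.

- **Mark:** the top view gives the mark at 48.0° and the red line at 47.6°, so they are about 0.4° (0.7 mm) apart. That is less than one pixel. The mark reading was about the same before and after the bolt went in (48.05° and 48.03°).
- **Bolt:** the pad moved 29.95 mm in the top view. At the stop the tool stopped moving while the push rose to about 9 N along the bolt.
- **Surroundings:** the coupling, collar, hammer and red tab looked unmoved. The highest wrist force I read was about 11 N.

**Checks that disagreed:**
- The side camera puts the dial axis about 6 to 8 mm away from where the top camera does, so I used the top view for the axis.
- At the end the automatic side reading of the mark was not usable because the casting hides most of it. By eye, the side picture taken just before the bolt was pushed shows the white tip directly under the red bar.

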